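# Refill the spring-loaded carton dispenser

## Task

Refill the counter dispenser with two cartons of screws, lying flat, label up, lengthwise in the chute. Put the blue-labelled carton on the sprung platform and press it down until both brass spring bolts snap back over it, then load the yellow-labelled carton on top of it in the same way. Leave the red carton, the spray can and the jar where they are.

Things in the scene. Friction and masses are not known exactly. Their poses are not given: they have to be found in the camera images.
- blue_carton_centre (a point): Centre (half-way up) of the loose closed cardboard carton of screws with a blue label on its top and blue ends: a solid box 120 mm long (own x) by 56 mm wide (own y) by 36 mm high (own z, label side up), 0.2 to 0.45 kg. Starts flat on the counter.
- blue_carton: The same blue carton; origin at the centre of its underside.
- yellow_carton_centre (a point): Centre (half-way up) of the loose closed cardboard carton of screws with a yellow label on its top and yellow ends: a solid box 120 mm long (own x) by 56 mm wide (own y) by 36 mm high (own z, label side up), 0.2 to 0.45 kg. Starts flat on the counter.
- yellow_carton: The same yellow carton; origin at the centre of its underside.
- dispenser_mouth (a point): Point on the vertical axis of the chute, 120 mm above the counter, level with the flat undersides of the two bolts; x runs along the chute's length, y across, z up. A carton goes in with its length along x, either way round; pressed home, its top is at this height. Laid in the mouth it rests on the bolts' slopes, its underside about 22 mm above this point.
- dispenser: Fixed smooth (low-friction) grey steel chute, open on top, 125 mm (own x) by 62 mm (y) inside; origin on the counter under its centre. Walled at the four corners up to 142 mm, then flared 10 mm outward to 162 mm. From 70 mm above the counter upward both long sides are open over the middle 80 mm, so fingers holding a carton by its long sides fit there.
- platform (a joint): Red sprung platform, 98 by 50 mm, in the chute: 0 at the top, grows as it is pushed down, to 0.106 m at most. At 0 its upper face is 144 mm above the counter. Its spring pushes up with 4 N at 0 and 1.2 N more per 10 mm. About 0.060 with one carton latched, 0.096 with two.
- bolt_front (a joint): Brass sprung bolt, 30 mm wide, at the chute's -x end, like a door latch: flat below, 65 degree slope above (28 mm high). 0 when out (tip 10 mm inside the chute, 104 mm between both tips), grows to 0.015 m as a carton pushed down moves it outward; a spring of about 2 N snaps it back once the carton's top is below it.
- bolt_back (a joint): The same bolt at the chute's +x end; 0 when out, grows outward. Pushing a carton down through the two bolts takes about 5 to 12 N in all, on the middle of its top, until its top is about 4 mm below the bolts' undersides; when let go it springs up against them.
- red_carton: Bystander: carton of the same size with a red label and red ends, origin at the centre of its underside. Leave it.
- spray_can: Bystander: green spray can, 64 mm across, 150 mm tall, origin at the centre of its underside.
- screw_jar: Bystander: jar with a steel lid, 76 mm across, 80 mm tall, origin at the centre of its underside.
There are look-alikes about, which are no part of the job. Leave any black or turquoise look-alike of the yellow_carton alone.

How it is judged:
By the outcome, as a careful person would: the job done as asked, in the order asked, and still so for the second after the job is handed in, with the robot touching nothing.
It also fails if it takes over 72 s, if anything falls off the work surface, if the arm or the gripper's body presses on something with over 40 N, if the wrist force passes 120 N, or if a joint passes its speed limit or range.

## Robot

A 7-joint arm with a two-finger parallel gripper is mounted at the origin on the work surface. World frame = base frame: x ahead of the robot, y to its left, z up, the work surface at z = 0. Lengths are in m, angles in rad, forces in N, time in s.
With the tool pointing down it reaches from about 0.4 to 0.85 m from the base axis. Payload 10.4 kg.
Tool frame: the origin (TCP) lies midway between the tips of the shut fingers; the grasp point (between the pads) lies 19 mm behind it; z points along the fingers, y is the line along which they close (so a half turn about z gives the same grasp; the last joint's range is limited). The gripper opens to 87 mm and grips with 3 to 60 N. Pads are 19 mm wide; open, the fingers measure 117 mm over their backs; the gripper's body (75 mm by 190 mm) begins 51 mm behind the grasp point.
Start: joints at [-1.304, 0.332, -0.065, 1.46, 0.022, 1.35, -0.088], TCP at [0.179, 0.599, 0.223] pointing down, gripper open.
Joint ranges: [-2.6, 2.6], [-0.5, 2.12], [-1.47, 1.34], [0.16, 2.42], [-1.27, 4.41], [0.06, 2.06], [-2.6, 2.6]. Speed limits (rad/s): [2.22, 2.22, 2.79, 2.79, 3.14, 3.14, 3.14].

## Interface

Orientations are given as a unit quaternion [x, y, z, w].
In Python, from bench import read_state, camera, camera_params, finish_job gives the robot as it stands.
- The arm moves only by the tool drive_tool, never from a script. Its argument "plan" is one flat list of numbers, 6 for each row, row after row: the shift along the tool's x, y, z in units of 30 mm (1.0 is 30 mm), then the turn, a rotation vector about the tool's x, y, z in degrees. In form: [dx, dy, dz, ax, ay, az, dx, dy, dz, ax, ay, az, ...]. A call has exactly 8 rows; each row shifts and turns the commanded pose from where the row before left it, along the tool's axes as they then stand; what a row does not reach is not made up. A row lasts 1/12 s, in which the tool goes at most 41.7 mm and 7.16 degrees, less where a joint would pass 70% of its speed; a pose out of reach is approached as far as the arm can. A call is refused whole if a number of a shift passes 1 or a number of a turn 7.16, either way. A call with a gripper value outside its range is refused whole. "jaw" is the opening, from 0 (shut) to 1 (fully open), set as the call begins (left out, the last holds). The fingers move at their own pace and stop on an object; the grip force is fixed at half the most. Time passes only in rows, so rows that do not move let the fingers close, or fill a call up. It gives the time, the measured TCP pose, the force, the opening and the grip force at its end, in the units of the state.
- read_state(): the state, without advancing time (a new reading comes with each control period).
- camera(name): name is "side" or "top"; returns the picture (400x640x3 uint8, red, green, blue); there is no depth.
- camera_params(name): a dict with "fx", "fy", "cx", "cy" (pixels), "R" (3x3) and "t" (3): a world point X has camera coordinates R X + t. Camera axes: x right, y down, z forward; pixel columns grow to the right and rows downward; lengths in m; the calibration is good to about 2 mm. A picture is of the moment at which its call begins. camera_params takes no time and is no camera call.
- finish_job(): hands the job in; it is judged then, once.
The state is a dict: "time_s": time; "q": joint angles; "joint_velocities": joint speeds; "joint_torque": joint torques, N m; "ee_pos": TCP position; "eef_rot": TCP orientation; "wrist_force": force on the tool from outside, world axes, zero at the start; "ft_torque": the same for the moment, N m; "grip_width": opening from 0.0 (shut) to 1.0 (fully open); "finger_force": force on a finger pad.
Only numpy, scipy, OpenCV 4.12 (cv2) and the standard library are available. Lean on these libraries where they do the work, as an engineer would, in place of code of your own. Each camera call takes 0.05 s, during which the arm holds its last target. There are 200 camera calls.

## Working session

There is one attempt and no reset: what is moved stays moved. The work goes in short steps, Python scripts to look and compute and a tool call to move; the robot and the scene stay as the last step left them, time stands still between calls to the robot, and variables do not carry over. Pictures are saved under pics/ and viewed, at most 10 in all, crops included, and the job is handed in when it is done.

Besides the shell and the picture viewer there is one more tool, called after "Request:" as name(argument=value, ...) on one line, values as JSON. drive_tool: Moves the arm, as the interface text tells. Its arguments: {"type":"object","properties":{"plan":{"type":"array"},"jaw":{"type":"number"}},"required":["plan"]}

```bash
mkdir -p pics; python3 - <<'E'
from bench import *
import cv2,json
for n in("top","side"):
    cv2.imwrite(f"pics/{n}0.png",camera(n)[:,:,::-1]); p=camera_params(n); print(n,{k:(v.tolist() if hasattr(v,'tolist') else v) for k,v in p.items()})
print(read_state())
E
```

```text
top {'fx': 473.65827859966134, 'fy': 473.65827859966134, 'cx': 319.317899048448, 'cy': 200.80396298383317, 'R': [[0.021872586484270488, -0.9997513174734638, -0.0043466274929014935], [-0.9934488348832341, -0.021246516642081294, -0.11228534187382698], [0.11216506777795195, 0.006774122869545567, -0.9936664977897341]], 't': [0.03492980594790235, 0.5069026654740719, 1.8108059451992793]}
side {'fx': 489.71103071863666, 'fy': 489.71103071863666, 'cx': 316.86843465994446, 'cy': 202.1642287709171, 'R': [[0.8924237372322262, -0.45082624738128624, 0.018318512400675908], [-0.1958718192591292, -0.4236694213693027, -0.8843859179208584], [0.4064653781622556, 0.785658905676444, -0.4663968056137465]], 't': [-0.3930387407245266, 0.22321969412703765, 1.2877502215643204]}
{'time_s': 0.1, 'q': array([-1.30361231,  0.33281402, -0.06468555,  1.46084385,  0.02160556,
        1.34991215, -0.08851197]), 'joint_velocities': array([-0.0004458 , -0.00098451, -0.00158389, -0.00338943, -0.0007381 ,
        0.00201863, -0.00035392]), 'joint_torque': array([ 1.66224534e-03, -6.24546075e+01,  2.46859866e-02, -3.90713096e+01,
       -6.14169636e-02,  3.66223056e-02,  4.38325242e-05]), 'ee_pos': array([0.17850573, 0.59860594, 0.22183657]), 'eef_rot': array([ 1.44388251e-01,  9.89520905e-01, -6.38236440e-04, -5.87517539e-05]), 'wrist_force': array([-0.40855215, -0.38196669, -0.30563402]), 'ft_torque': array([-0.0428931 ,  0.04460773, -0.01098993]), 'finger_force': 0.0, 'grip_width': 1.0005766047003832}
```

View pics/top0.png

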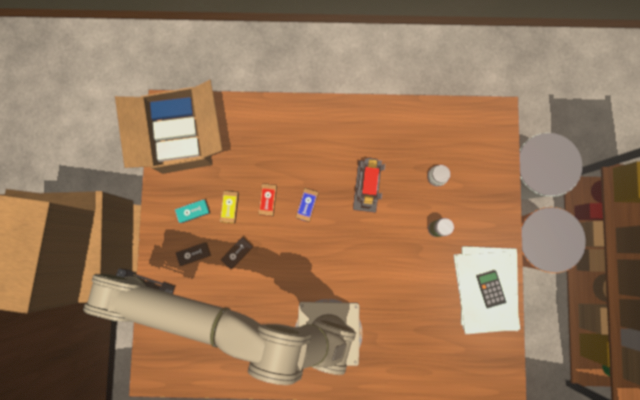

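View pics/side0.png

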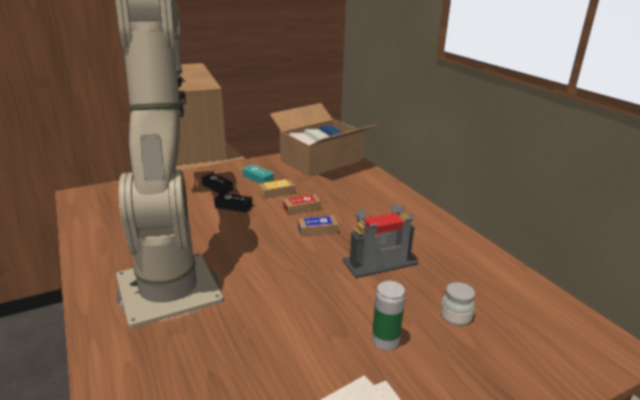

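The top view shows blue at (307,205), yellow at (229,207), red at (268,199) and the dispenser at (370,185). The can and jar are near (441,226) and (439,175). In the side view, blue is at (318,225) and the dispenser at (382,240). Next I'll measure by colour and zoom in.

```bash
cat > h.py <<'E'
import numpy as np,cv2
from bench import *
def ray(n,uv,z):
    p=camera_params(n);R=np.array(p["R"]);t=np.array(p["t"])
    c=-R.T@t; d=R.T@np.array([(uv[0]-p["cx"])/p["fx"],(uv[1]-p["cy"])/p["fy"],1])
    return c+d*(z-c[2])/d[2]
def proj(n,X):
    p=camera_params(n);c=np.atleast_2d(X)@np.array(p["R"]).T+np.array(p["t"])
    return np.c_[c[:,0]/c[:,2]*p["fx"]+p["cx"],c[:,1]/c[:,2]*p["fy"]+p["cy"]]
RNG={"blue":((108,110,60),(130,255,255)),"yellow":((22,120,100),(34,255,255)),"red":((0,190,120),(6,255,255))}
def blob(im,n,col,box,z):
    h=cv2.cvtColor(im,cv2.COLOR_RGB2HSV);m=cv2.inRange(h,*map(np.array,RNG[col]))
    if col=="red": m|=cv2.inRange(h,np.array((174,190,120)),np.array((180,255,255)))
    k=np.zeros_like(m);x0,y0,x1,y1=box;k[y0:y1,x0:x1]=m[y0:y1,x0:x1]
    c=cv2.findContours(k,cv2.RETR_EXTERNAL,cv2.CHAIN_APPROX_NONE)[0];c=max(c,key=cv2.contourArea)
    P=np.array([ray(n,q[0],z)[:2]*1000 for q in c],np.float32)
    r=cv2.minAreaRect(P);M=cv2.moments(c);g=(M["m10"]/M["m00"],M["m01"]/M["m00"])
    return np.round(g,1),np.round(ray(n,g,z)*1000,1),"rect",np.round(r[0],1),np.round(r[1],1),round(r[2],1)
E
python3 - <<'E'
from h import *
t=camera("top");s=camera("side")
for n,im,B in(("top",t,{"blue":(290,185,325,225),"yellow":(215,185,245,230),"red":(352,155,388,215)}),("side",s,{"blue":(290,205,345,240),"yellow":(250,175,300,200),"red":(355,210,410,235)})):
    for c,b in B.items():print(n,c,*blob(im,n,c,b,.144 if c=="red" else .036))
a=cv2.resize(t[150:230,205:395],None,fx=4.2,fy=4.2,interpolation=cv2.INTER_CUBIC)
b=cv2.resize(s[165:285,250:425],None,fx=2.1,fy=2.1,interpolation=cv2.INTER_CUBIC)
o=np.zeros((a.shape[0]+b.shape[0],max(a.shape[1],b.shape[1]),3),np.uint8);o[:a.shape[0],:a.shape[1]]=a;o[a.shape[0]:,:b.shape[1]]=b
cv2.imwrite("pics/z.png",o[:,:,::-1])
E
```

```text
top blue [306.4 204.6] [489.5  95.3  36. ] rect [490.6  95. ] [43. 79.] 74.9
top yellow [228.3 206.5] [475.6 397.   36. ] rect [475.7 397. ] [51.9 88.5] 86.1
top red [370.  180.3] [ 572.3 -138.5  144. ] rect [ 571.6 -139.9] [46.9 96.2] 84.4
side blue [313.4 221. ] [474.4  93.   36. ] rect [473.2  93.7] [37.6 49.7] 65.0Traceback (most recent call last):
  File "<stdin>", line 4, in <module>
  File "h.py", line 17, in blob
    r=cv2.minAreaRect(P);M=cv2.moments(c);g=(M["m10"]/M["m00"],M["m01"]/M["m00"])
                                             ~~~~~~~~^~~~~~~~~
ZeroDivisionError: float division by zero
```

```bash
cat >> h.py <<'E'
def box(x,y,th,L,W,z):
    c,s=np.cos(np.radians(th)),np.sin(np.radians(th))
    return np.array([[x+c*a*L/2-s*b*W/2,y+s*a*L/2+c*b*W/2,z] for a,b in((1,1),(1,-1),(-1,-1),(-1,1))])
def zoom(t,s,models,fn,ct=(205,150,395,230),cs=(250,165,425,285),ft=4.2,fs=2.5):
    out=[]
    for n,im,c,f in(("top",t,ct,ft),("side",s,cs,fs)):
        z=cv2.resize(im[c[1]:c[3],c[0]:c[2]],None,fx=f,fy=f,interpolation=cv2.INTER_CUBIC)
        for m in models:
            p=((proj(n,m)-[c[0],c[1]]+.5)*f*8).astype(np.int32)
            cv2.polylines(z,[p],True,(0,255,0),1,cv2.LINE_AA,3)
        out.append(z)
    w=max(o.shape[1] for o in out)
    o=np.vstack([np.pad(o,((0,0),(0,w-o.shape[1]),(0,0))) for o in out]);print(o.shape)
    cv2.imwrite(fn,o[:,:,::-1])
E
python3 - <<'E'
from h import *
t=camera("top");s=camera("side")
M=[]
for b in((.4895,.0953,-15),(.4756,.397,-4)):
    M+=[box(*b,.12,.056,.036),box(*b,.12,.056,0)]
d=(.572,-.139,-5.6);M+=[box(*d,.098,.05,.144)]
M+=[box(*d,.125,.062,.142)]
zoom(t,s,M,"pics/z.png",fs=2.15)
E
```

```text
(594, 798, 3)
```

View pics/z.png

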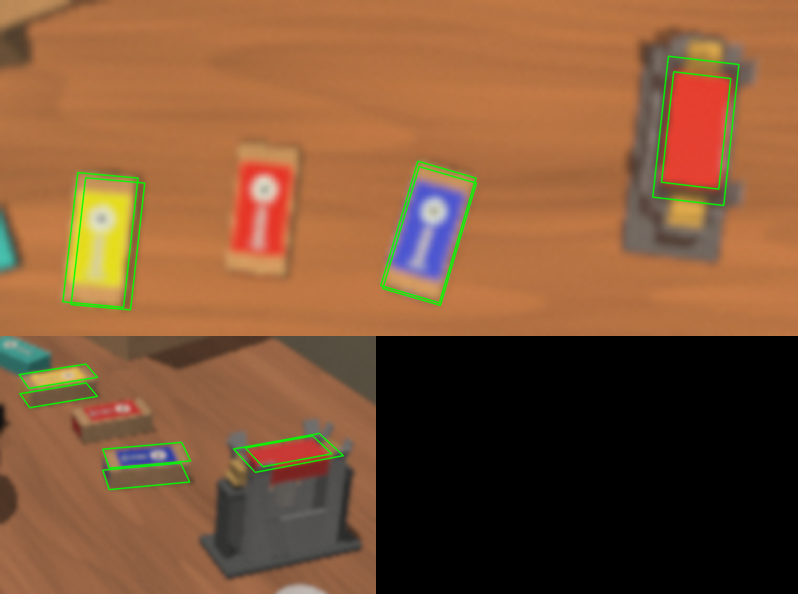

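Blue is at about (0.490, 0.095) with its long axis at -15°, and yellow at (0.476, 0.397) at -4°. The dispenser is at (0.572, -0.139) at -5.6°. The green overlays fit in both views.

```bash
cat >> h.py <<'E'
from scipy.spatial.transform import Rotation as Ro
def to(x,y,z,th):
    "th: carton long-axis angle in degrees; prints turn az then shift in the turned tool frame"
    s=read_state();R=Ro.from_quat(s["eef_rot"]);Y=R.as_matrix()[:,1]
    e=(th+90-np.degrees(np.arctan2(Y[1],Y[0]))+90)%180-90
    want=np.radians(th+90);yv=np.array([np.cos(want),np.sin(want),0])
    yv*=np.sign(yv@Y);zv=np.array([0,0,-1.]);T=np.c_[np.cross(yv,zv),yv,zv]
    rv=np.degrees((R.inv()*Ro.from_matrix(T)).as_rotvec())
    print("turn",rv.round(2),"shift30",(T.T@(np.array([x,y,z])-s["ee_pos"])/.03).round(2),"pos",s["ee_pos"].round(4),"F",s["wrist_force"].round(1),"grip",round(s["grip_width"],3),"t",round(s["time_s"],2))
E
python3 - <<'E'
from h import *
to(.4895,.0953,.1,-15)
t=camera("top")
h=cv2.cvtColor(t,cv2.COLOR_RGB2HSV);m=cv2.inRange(h,np.array((80,100,60)),np.array((96,255,255)))
c=max(cv2.findContours(m,0,1)[0],key=cv2.contourArea);print(cv2.minAreaRect(np.array([ray("top",q[0],.036)[:2]*1000 for q in c],np.float32)))
E
```

```text
turn [-0.02  0.   -1.6 ] shift30 [-14.36 -13.53   4.08] pos [0.1786 0.5988 0.2223] F [-0.1 -0.4  0.2] grip 1.002 t 0.3
((455.70391845703125, 537.4608764648438), (53.88852310180664, 117.68791198730469), 21.443559646606445)
```

Request:
drive_tool(plan=[-0.9,-0.85,0,0,0,-1.6,-0.9,-0.85,0,0,0,0,-0.9,-0.85,0,0,0,0,-0.9,-0.85,0,0,0,0,-0.9,-0.85,0,0,0,0,-0.9,-0.85,0,0,0,0,-0.9,-0.85,0,0,0,0,-0.9,-0.85,0,0,0,0], jaw=1)

```text
time_s: 1.02
ee_pos: [0.3342, 0.3438, 0.2228]
eef_rot: [0.131, 0.991, 0.0, 0.0]
wrist_force: [1.7, -0.3, -0.1]
grip_width: 0.999
finger_force: 0.0
```

Request:
drive_tool(plan=[-0.9,-0.85,0.3,0,0,0,-0.9,-0.85,0.5,0,0,0,-0.9,-0.85,0.5,0,0,0,-0.9,-0.85,0.5,0,0,0,-0.9,-0.85,0.5,0,0,0,-0.9,-0.85,0.5,0,0,0,-0.9,-0.85,0.5,0,0,0,-0.8,-0.8,0.5,0,0,0])

```text
time_s: 1.68
ee_pos: [0.4879, 0.0927, 0.1083]
eef_rot: [0.131, 0.991, 0.0, 0.001]
wrist_force: [0.0, -0.4, 0.6]
grip_width: 1.002
finger_force: 0.0
```

```bash
python3 - <<'E'
from h import *
to(.4895,.0953,.006,-15)
E
```

```text
turn [ 0.03  0.06 -0.03] shift30 [-0.03  0.1   3.41] pos [0.4879 0.0927 0.1083] F [ 0.  -0.4  0.6] grip 1.002 t 1.68
```

Request:
drive_tool(plan=[0,0.1,0.7,0,0,0,0,0,0.8,0,0,0,0,0,0.8,0,0,0,0,0,0.5,0,0,0,0,0,0.4,0,0,0,0,0,0.2,0,0,0,0,0,0,0,0,0,0,0,0,0,0,0])

```text
time_s: 2.35
ee_pos: [0.4878, 0.0977, 0.0069]
eef_rot: [0.131, 0.991, 0.0, 0.0]
wrist_force: [-0.3, 1.0, 0.2]
grip_width: 1.005
finger_force: 0.0
```

Request:
drive_tool(plan=[0,0,0,0,0,0,0,0,0,0,0,0,0,0,0,0,0,0,0,0,0,0,0,0,0,0,0,0,0,0,0,0,0,0,0,0,0,0,0,0,0,0,0,0,0,0,0,0], jaw=0)

```text
time_s: 3.02
ee_pos: [0.4877, 0.0968, 0.0068]
eef_rot: [0.131, 0.991, -0.0, -0.0]
wrist_force: [-2.1, -4.6, 6.2]
grip_width: 0.647
finger_force: 30.0
```

Request:
drive_tool(plan=[0,0,-0.4,0,0,0,0,0,-0.8,0,0,0,0,0,-1,0,0,0,0,0,-1,0,0,0,0,0,-1,0,0,0,0,0,-1,0,0,0,0,0,-1,0,0,0,0,0,-0.4,0,0,0])

```text
time_s: 3.68
ee_pos: [0.4886, 0.0981, 0.2082]
eef_rot: [0.131, 0.991, 0.001, 0.002]
wrist_force: [0.5, 0.2, -2.6]
grip_width: 0.638
finger_force: 30.0
```

```bash
python3 - <<'E'
from h import *
t=camera("top");s=camera("side")
to(.572,-.139,.2,-5.6)
x,y,z=read_state()["ee_pos"];b=(x,y,-15)
zoom(t,s,[box(*b,.12,.056,z+.03),box(*b,.12,.056,z-.006)],"pics/g.png",ct=(250,140,400,260),cs=(270,110,430,270),ft=2.5,fs=1.8)
E
```

```text
turn [ 0.15  0.16 -9.39] shift30 [-3.54 -7.6   0.21] pos [0.4886 0.0982 0.2064] F [ 1.   0.1 -4.1] grip 0.645 t 3.78
(588, 375, 3)
```

View pics/g.png

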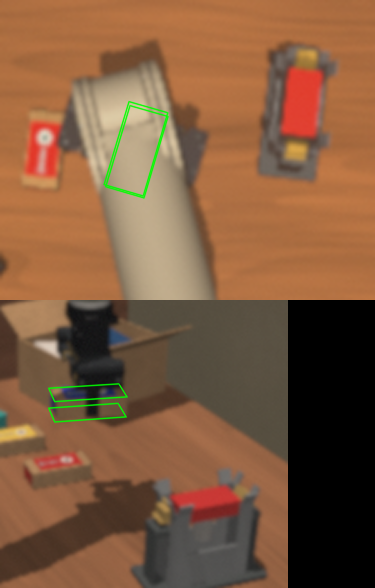

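The lift shows the carton level between the fingers, and the overlay matches at about (87,403) in the side view. Now carrying it to the mouth.

Request:
drive_tool(plan=[0,-0.3,0,0,0,-4.7,-0.2,-0.6,0,0,0,-4.7,-0.6,-1,0,0,0,0,-0.6,-1,0,0,0,0,-0.6,-1,0,0,0,0,-0.6,-1,0,0,0,0,-0.6,-1,0,0,0,0,-0.4,-0.9,0,0,0,0])

```text
time_s: 4.45
ee_pos: [0.5722, -0.1177, 0.2022]
eef_rot: [0.049, 0.999, -0.0, -0.001]
wrist_force: [1.3, 1.0, -4.5]
grip_width: 0.64
finger_force: 30.0
```

Request:
drive_tool(plan=[0,-0.6,0,0,0,0,0,-0.2,0,0,0,0,0,0,0,0,0,0,0,0,0,0,0,0,0,0,0,0,0,0,0,0,0,0,0,0,0,0,0,0,0,0,0,0,0,0,0,0])

```text
time_s: 5.12
ee_pos: [0.57, -0.1389, 0.2045]
eef_rot: [0.048, 0.999, 0.0, 0.0]
wrist_force: [0.1, 0.0, -3.8]
grip_width: 0.642
finger_force: 30.0
```

```bash
python3 - <<'E'
from h import *
t=camera("top");s=camera("side")
to(.572,-.139,.18,-5.6)
x,y,z=read_state()["ee_pos"];b=(x,y,-5.6);d=(.572,-.139,-5.6)
zoom(t,s,[box(*b,.12,.056,z+.03),box(*b,.12,.056,z-.006),box(*d,.125,.062,.142)],"pics/g2.png",ct=(340,140,400,220),cs=(330,160,440,290),ft=2.5,fs=3)
E
```

```text
turn [0.02 0.01 0.04] shift30 [-0.07  0.02  0.82] pos [ 0.5699 -0.1394  0.2046] F [-1.1 -0.  -3.7] grip 0.642 t 5.22
(590, 330, 3)
```

View pics/g2.png

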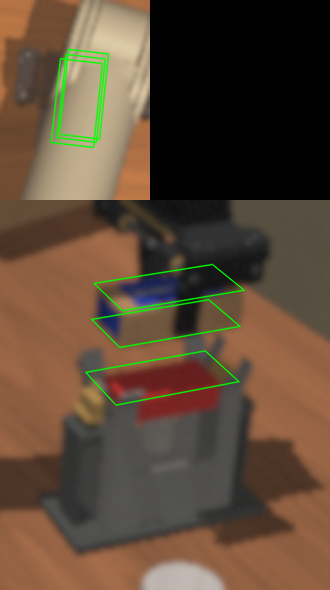

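The side view shows the blue carton squarely above the chute, within about 1 px of its overlay. Lowering it.

Request:
drive_tool(plan=[0,0,0.4,0,0,0,0,0,0.4,0,0,0,0,0,0.3,0,0,0,0,0,0.3,0,0,0,0,0,0.2,0,0,0,0,0,0.2,0,0,0,0,0,0.1,0,0,0,0,0,0,0,0,0])

```text
time_s: 5.88
ee_pos: [0.5696, -0.1398, 0.1472]
eef_rot: [0.049, 0.999, 0.0, -0.0]
wrist_force: [-3.4, 2.1, 1.5]
grip_width: 0.644
finger_force: 30.0
```

Request:
drive_tool(plan=[0,0,0.1,0,0,0,0,0,0.1,0,0,0,0,0,0.1,0,0,0,0,0,0.1,0,0,0,0,0,0.1,0,0,0,0,0,0.1,0,0,0,0,0,0,0,0,0,0,0,0,0,0,0])

```text
time_s: 6.55
ee_pos: [0.5704, -0.1401, 0.1297]
eef_rot: [0.049, 0.999, -0.0, 0.001]
wrist_force: [-0.1, 0.2, 1.1]
grip_width: 0.641
finger_force: 30.0
```

Request:
drive_tool(plan=[0,0,0.1,0,0,0,0,0,0.1,0,0,0,0,0,0.1,0,0,0,0,0,0.1,0,0,0,0,0,0.1,0,0,0,0,0,0.1,0,0,0,0,0,0.1,0,0,0,0,0,0,0,0,0])

```text
time_s: 7.22
ee_pos: [0.5704, -0.1401, 0.1083]
eef_rot: [0.049, 0.999, -0.0, 0.001]
wrist_force: [2.3, -1.9, 3.0]
grip_width: 0.641
finger_force: 30.0
```

Request:
drive_tool(plan=[0,0,0,0,0,0,0,0,0,0,0,0,0,0,0,0,0,0,0,0,0,0,0,0,0,0,0,0,0,0,0,0,-0.4,0,0,0,0,0,-0.7,0,0,0,0,0,-0.9,0,0,0], jaw=1)

```text
time_s: 7.88
ee_pos: [0.5688, -0.1397, 0.1686]
eef_rot: [0.049, 0.999, -0.0, -0.001]
wrist_force: [0.1, 0.8, 1.2]
grip_width: 0.995
finger_force: 0.0
```

Request:
drive_tool(plan=[0,0,-0.8,0,0,0,0,0,-0.6,0,0,0,0,0,0,0,0,0,0,0,0,0,0,0,0,0,0,0,0,0,0,0,0,0,0,0,0,0,0,0,0,0,0,0,0,0,0,0], jaw=0)

```text
time_s: 8.55
ee_pos: [0.5695, -0.1398, 0.2098]
eef_rot: [0.049, 0.999, 0.0, -0.001]
wrist_force: [-0.1, -0.1, -0.2]
grip_width: 0.479
finger_force: 0.0
```

```bash
python3 - <<'E'
from h import *
t=camera("top");s=camera("side")
to(.572,-.139,.18,-5.6)
d=(.572,-.139,-5.6)
zoom(t,s,[box(*d,.12,.056,.142),box(*d,.12,.056,.178)],"pics/g3.png",ct=(340,140,400,220),cs=(330,160,440,290),ft=2.5,fs=3)
E
```

```text
turn [-0.   -0.04 -0.01] shift30 [-0.08  0.04  1.  ] pos [ 0.5696 -0.1398  0.2101] F [0.3 0.5 0.9] grip 0.387 t 8.65
(590, 330, 3)
```

View pics/g3.png

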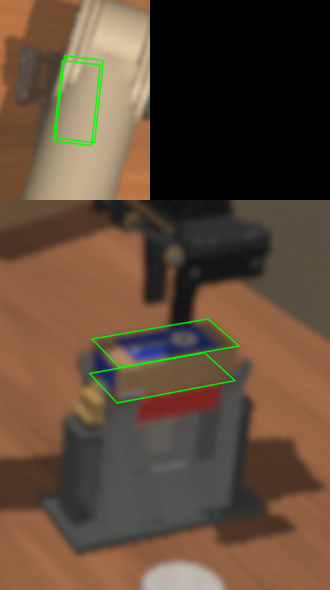

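The blue carton sits level in the mouth, with its label at about (165,340) in the crop. Pressing with the fingers shut.

Request:
drive_tool(plan=[-0.1,0,0,0,0,0,0,0,0,0,0,0,0,0,0,0,0,0,0,0,0,0,0,0,0,0,0.2,0,0,0,0,0,0.3,0,0,0,0,0,0.3,0,0,0,0,0,0.2,0,0,0])

```text
time_s: 9.32
ee_pos: [0.5723, -0.1399, 0.1788]
eef_rot: [0.049, 0.999, 0.0, -0.001]
wrist_force: [0.5, 0.1, 1.0]
grip_width: 0.003
finger_force: 0.4
```

Request:
drive_tool(plan=[0,0,0.15,0,0,0,0,0,0.15,0,0,0,0,0,0.15,0,0,0,0,0,0.15,0,0,0,0,0,0.15,0,0,0,0,0,0.15,0,0,0,0,0,0.15,0,0,0,0,0,0.15,0,0,0])

```text
time_s: 9.98
ee_pos: [0.5727, -0.1401, 0.1444]
eef_rot: [0.049, 0.999, 0.0, -0.0]
wrist_force: [-3.4, 1.3, 6.0]
grip_width: 0.008
finger_force: 3.0
```

Request:
drive_tool(plan=[0,0,0.15,0,0,0,0,0,0.15,0,0,0,0,0,0.15,0,0,0,0,0,0.15,0,0,0,0,0,0.1,0,0,0,0,0,0.1,0,0,0,0,0,0,0,0,0,0,0,0,0,0,0])

```text
time_s: 10.65
ee_pos: [0.5728, -0.1401, 0.1205]
eef_rot: [0.049, 0.999, 0.0, -0.0]
wrist_force: [-3.0, 1.4, 5.7]
grip_width: 0.004
finger_force: 2.7
```

Request:
drive_tool(plan=[0,0,0.1,0,0,0,0,0,0.1,0,0,0,0,0,0.1,0,0,0,0,0,0,0,0,0,0,0,0,0,0,0,0,0,0,0,0,0,0,0,0,0,0,0,0,0,0,0,0,0])

```text
time_s: 11.32
ee_pos: [0.5729, -0.1401, 0.1119]
eef_rot: [0.049, 0.999, 0.0, 0.0]
wrist_force: [-3.3, 1.2, 7.8]
grip_width: 0.003
finger_force: 4.0
```

Request:
drive_tool(plan=[0,0,-0.1,0,0,0,0,0,-0.2,0,0,0,0,0,-0.5,0,0,0,0,0,-0.7,0,0,0,0,0,-0.8,0,0,0,0,0,-0.7,0,0,0,0,0,-0.3,0,0,0,0,0,0,0,0,0])

```text
time_s: 11.98
ee_pos: [0.5739, -0.1405, 0.2122]
eef_rot: [0.049, 0.999, -0.0, 0.002]
wrist_force: [-0.1, -0.2, -0.4]
grip_width: 0.005
finger_force: 0.0
```

```bash
python3 - <<'E'
from h import *
t=camera("top");s=camera("side")
to(.4756,.397,.22,-4)
d=(.572,-.139,-5.6)
zoom(t,s,[box(*d,.12,.056,.12)],"pics/g4.png",ct=(340,140,400,220),cs=(330,160,440,290),ft=2.5,fs=3)
E
```

```text
turn [ 0.01 -0.04 -1.59] shift30 [ 4.47 17.63 -0.35] pos [ 0.5726 -0.14    0.2094] F [ 0.2  0.3 -0.4] grip 0.005 t 12.08
(590, 330, 3)
```

View pics/g4.png

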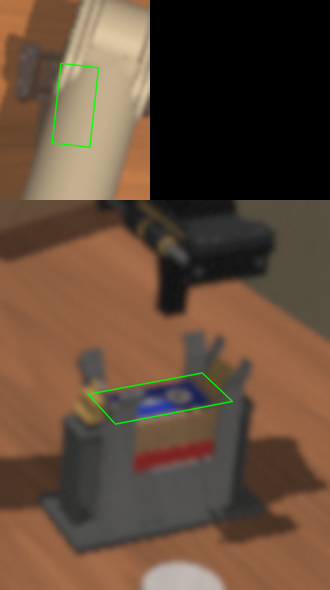

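The blue carton's top is now level with the bolts' undersides and stayed down after release, with its label at about (160,398) in the crop, so it has latched. Next, the yellow carton.

Request:
drive_tool(plan=[0.25,0.6,0,0,0,-1.6,0.25,1,0,0,0,0,0.25,1,0,0,0,0,0.25,1,0,0,0,0,0.25,1,0,0,0,0,0.25,1,0,0,0,0,0.25,1,0,0,0,0,0.25,1,0,0,0,0], jaw=1)

```text
time_s: 12.75
ee_pos: [0.5281, 0.0931, 0.2087]
eef_rot: [0.035, 0.999, -0.0, -0.001]
wrist_force: [0.7, 0.8, 0.1]
grip_width: 0.527
finger_force: 0.0
```

Request:
drive_tool(plan=[0.25,1,0,0,0,0,0.25,1,0,0,0,0,0.25,1,0,0,0,0,0.25,1,0,0,0,0,0.25,1,0,0,0,0,0.25,1,0,0,0,0,0.25,1,0,0,0,0,0.25,1,0,0,0,0])

```text
time_s: 13.42
ee_pos: [0.4852, 0.3364, 0.2084]
eef_rot: [0.035, 0.999, -0.001, -0.001]
wrist_force: [0.3, 0.2, -0.2]
grip_width: 0.995
finger_force: 0.0
```

Request:
drive_tool(plan=[0.25,1,0.3,0,0,0,0.2,0.8,0.6,0,0,0,0,0.2,0.9,0,0,0,0,0,0.9,0,0,0,0,0,0.9,0,0,0,0,0,0.2,0,0,0,0,0,0,0,0,0,0,0,0,0,0,0])

```text
time_s: 14.08
ee_pos: [0.4771, 0.3959, 0.0968]
eef_rot: [0.035, 0.999, -0.0, -0.0]
wrist_force: [0.7, 0.7, 1.1]
grip_width: 1.002
finger_force: 0.0
```

```bash
python3 - <<'E'
from h import *
to(.4756,.397,.006,-4)
E
```

```text
turn [-0.02 -0.02 -0.02] shift30 [0.05 0.03 3.03] pos [0.4771 0.3959 0.0968] F [0.7 0.7 1.1] grip 1.002 t 14.08
```

Request:
drive_tool(plan=[0.05,0.05,0.7,0,0,0,0,0,0.7,0,0,0,0,0,0.7,0,0,0,0,0,0.5,0,0,0,0,0,0.3,0,0,0,0,0,0.1,0,0,0,0,0,0,0,0,0,0,0,0,0,0,0])

```text
time_s: 14.75
ee_pos: [0.4764, 0.3983, 0.008]
eef_rot: [0.035, 0.999, 0.001, 0.001]
wrist_force: [0.9, -0.1, 0.3]
grip_width: 1.005
finger_force: 0.0
```

Request:
drive_tool(plan=[0,0,0,0,0,0,0,0,0,0,0,0,0,0,0,0,0,0,0,0,0,0,0,0,0,0,0,0,0,0,0,0,0,0,0,0,0,0,0,0,0,0,0,0,0,0,0,0], jaw=0)

```text
time_s: 15.42
ee_pos: [0.4757, 0.3973, 0.0066]
eef_rot: [0.035, 0.999, -0.0, -0.0]
wrist_force: [-0.5, -2.7, 3.0]
grip_width: 0.641
finger_force: 30.0
```

Request:
drive_tool(plan=[0,0,-0.4,0,0,0,0,0,-0.8,0,0,0,0,0,-1,0,0,0,0,0,-1,0,0,0,0,0,-1,0,0,0,0,0,-1,0,0,0,0,0,-1,0,0,0,0,0,-0.5,0,0,0])

```text
time_s: 16.08
ee_pos: [0.4763, 0.3985, 0.2123]
eef_rot: [0.035, 0.999, 0.002, 0.001]
wrist_force: [0.7, 0.3, -2.2]
grip_width: 0.64
finger_force: 30.0
```

```bash
python3 - <<'E'
from h import *
to(.571,-.139,.207,-5.6)
E
```

```text
turn [0.23 0.16 1.6 ] shift30 [ -4.89 -17.52   0.18] pos [0.4763 0.3985 0.2123] F [ 0.7  0.3 -2.2] grip 0.64 t 16.08
```

Request:
drive_tool(plan=[-0.2,-0.6,0,0,0,1.6,-0.28,-1,0,0,0,0,-0.28,-1,0,0,0,0,-0.28,-1,0,0,0,0,-0.28,-1,0,0,0,0,-0.28,-1,0,0,0,0,-0.28,-1,0,0,0,0,-0.28,-1,0,0,0,0])

```text
time_s: 16.75
ee_pos: [0.518, 0.1628, 0.2076]
eef_rot: [0.049, 0.999, 0.0, -0.0]
wrist_force: [0.6, 0.9, -2.3]
grip_width: 0.642
finger_force: 30.0
```

Request:
drive_tool(plan=[-0.28,-1,0,0,0,0,-0.28,-1,0,0,0,0,-0.28,-1,0,0,0,0,-0.28,-1,0,0,0,0,-0.28,-1,0,0,0,0,-0.28,-1,0,0,0,0,-0.28,-1,0,0,0,0,-0.28,-1,0,0,0,0])

```text
time_s: 17.42
ee_pos: [0.5615, -0.0824, 0.2076]
eef_rot: [0.049, 0.999, 0.0, -0.0]
wrist_force: [0.8, 0.0, -2.6]
grip_width: 0.636
finger_force: 30.0
```

Request:
drive_tool(plan=[-0.28,-1,0,0,0,0,-0.2,-0.7,0,0,0,0,0,-0.2,0,0,0,0,0,0,0,0,0,0,0,0,0,0,0,0,0,0,0,0,0,0,0,0,0,0,0,0,0,0,0,0,0,0])

```text
time_s: 18.08
ee_pos: [0.5707, -0.1376, 0.2076]
eef_rot: [0.048, 0.999, 0.0, 0.0]
wrist_force: [-0.2, 0.5, -2.5]
grip_width: 0.641
finger_force: 30.0
```

```bash
python3 - <<'E'
from h import *
t=camera("top");s=camera("side")
to(.571,-.14,.2,-5.6)
x,y,z=read_state()["ee_pos"];b=(x,y,-5.6);d=(.572,-.139,-5.6)
zoom(t,s,[box(*b,.12,.056,z+.03),box(*b,.12,.056,z-.006),box(*d,.125,.062,.142)],"pics/g5.png",ct=(340,140,400,220),cs=(330,160,440,290),ft=2.5,fs=3)
E
```

```text
turn [0.02 0.   0.06] shift30 [-0.02 -0.06  0.25] pos [ 0.5707 -0.1382  0.2076] F [ 0.6  0.5 -3.2] grip 0.64 t 18.18
(590, 330, 3)
```

View pics/g5.png

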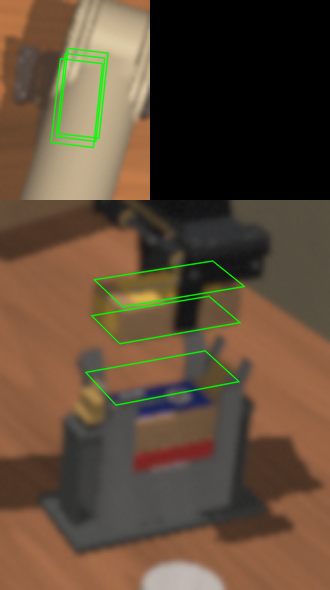

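The yellow carton matches its overlay above the chute, and blue is still latched below. Nudging 2 mm and lowering.

Request:
drive_tool(plan=[-0.06,-0.06,0.4,0,0,0,0,0,0.4,0,0,0,0,0,0.4,0,0,0,0,0,0.3,0,0,0,0,0,0.2,0,0,0,0,0,0.2,0,0,0,0,0,0.1,0,0,0,0,0,0,0,0,0])

```text
time_s: 18.85
ee_pos: [0.572, -0.141, 0.147]
eef_rot: [0.049, 0.999, 0.0, -0.0]
wrist_force: [-0.3, 0.4, -1.9]
grip_width: 0.64
finger_force: 30.0
```

Request:
drive_tool(plan=[0,0,0.1,0,0,0,0,0,0.1,0,0,0,0,0,0.1,0,0,0,0,0,0.1,0,0,0,0,0,0.1,0,0,0,0,0,0.1,0,0,0,0,0,0,0,0,0,0,0,0,0,0,0])

```text
time_s: 19.52
ee_pos: [0.5719, -0.1409, 0.1292]
eef_rot: [0.049, 0.999, 0.0, -0.0]
wrist_force: [-0.9, 0.7, 1.7]
grip_width: 0.638
finger_force: 30.0
```

Going deeper in the grip could free blue when I let go, so I'll ease up, release at the bolt slopes and press in one stroke with the fingers shut.

Request:
drive_tool(plan=[0,0,-0.15,0,0,0,0,0,-0.15,0,0,0,0,0,-0.15,0,0,0,0,0,-0.1,0,0,0,0,0,0,0,0,0,0,0,0,0,0,0,0,0,0,0,0,0,0,0,0,0,0,0])

```text
time_s: 20.18
ee_pos: [0.572, -0.1409, 0.1457]
eef_rot: [0.049, 0.999, 0.0, -0.0]
wrist_force: [-0.3, 0.4, -2.9]
grip_width: 0.643
finger_force: 30.0
```

Request:
drive_tool(plan=[0,0,0,0,0,0,0,0,0,0,0,0,0,0,0,0,0,0,0,0,0,0,0,0,0,0,0,0,0,0,0,0,-0.4,0,0,0,0,0,-0.7,0,0,0,0,0,-0.8,0,0,0], jaw=1)

```text
time_s: 20.85
ee_pos: [0.5716, -0.1409, 0.2037]
eef_rot: [0.049, 0.999, -0.0, -0.001]
wrist_force: [-0.6, 0.3, 1.4]
grip_width: 0.992
finger_force: 0.0
```

Request:
drive_tool(plan=[0,0,-0.3,0,0,0,0,0,0,0,0,0,0,0,0,0,0,0,0,0,0,0,0,0,0,0,0,0,0,0,0,0,0,0,0,0,0,0,0,0,0,0,0,0,0,0,0,0], jaw=0)

```text
time_s: 21.52
ee_pos: [0.572, -0.141, 0.2116]
eef_rot: [0.049, 0.999, 0.0, -0.0]
wrist_force: [-0.6, -0.1, 0.9]
grip_width: 0.479
finger_force: 0.0
```

```bash
python3 - <<'E'
from h import *
t=camera("top");s=camera("side")
to(.5725,-.14,.18,-5.6)
d=(.572,-.139,-5.6)
zoom(t,s,[box(*d,.12,.056,.142),box(*d,.12,.056,.178)],"pics/g6.png",ct=(340,140,400,220),cs=(330,160,440,290),ft=2.5,fs=3)
E
```

```text
turn [-0.   -0.02 -0.01] shift30 [-0.01  0.03  1.06] pos [ 0.5721 -0.141   0.2118] F [0.7 0.2 0.1] grip 0.388 t 21.62
(590, 330, 3)
```

View pics/g6.png

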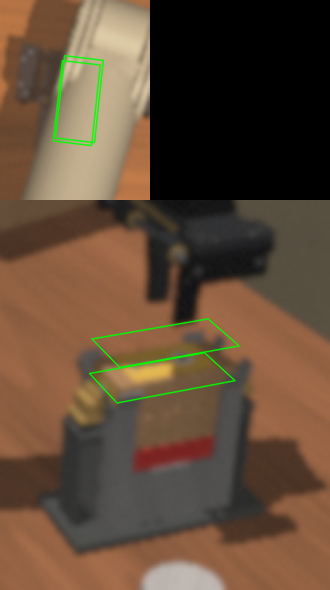

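Yellow has settled level on top of blue and the platform hasn't moved, with its red edge still near (175,455). Pressing in one stroke.

Request:
drive_tool(plan=[0,0,0,0,0,0,0,0,0,0,0,0,0,0,0,0,0,0,0,0,0,0,0,0,0,0,0.3,0,0,0,0,0,0.4,0,0,0,0,0,0.4,0,0,0,0,0,0.2,0,0,0])

```text
time_s: 22.28
ee_pos: [0.5712, -0.1406, 0.1703]
eef_rot: [0.049, 0.999, 0.0, -0.001]
wrist_force: [0.3, 0.2, 0.2]
grip_width: 0.005
finger_force: 0.0
```

Request:
drive_tool(plan=[0,0,0.15,0,0,0,0,0,0.15,0,0,0,0,0,0.15,0,0,0,0,0,0.15,0,0,0,0,0,0.15,0,0,0,0,0,0.15,0,0,0,0,0,0.15,0,0,0,0,0,0.15,0,0,0])

```text
time_s: 22.95
ee_pos: [0.5722, -0.1411, 0.1376]
eef_rot: [0.049, 0.999, 0.0, 0.0]
wrist_force: [-4.6, 1.4, 8.2]
grip_width: 0.006
finger_force: 4.2
```

Request:
drive_tool(plan=[0,0,0.15,0,0,0,0,0,0.15,0,0,0,0,0,0.15,0,0,0,0,0,0.1,0,0,0,0,0,0.1,0,0,0,0,0,0.1,0,0,0,0,0,0,0,0,0,0,0,0,0,0,0])

```text
time_s: 23.62
ee_pos: [0.5723, -0.1411, 0.1153]
eef_rot: [0.049, 0.999, 0.0, 0.0]
wrist_force: [-4.2, 0.9, 9.2]
grip_width: 0.009
finger_force: 4.6
```

Request:
drive_tool(plan=[0,0,0.1,0,0,0,0,0,0.05,0,0,0,0,0,0,0,0,0,0,0,0,0,0,0,0,0,0,0,0,0,0,0,0,0,0,0,0,0,0,0,0,0,0,0,0,0,0,0])

```text
time_s: 24.28
ee_pos: [0.5723, -0.1411, 0.111]
eef_rot: [0.049, 0.999, 0.0, 0.0]
wrist_force: [-4.2, 1.3, 9.7]
grip_width: 0.004
finger_force: 4.9
```

Request:
drive_tool(plan=[0,0,-0.1,0,0,0,0,0,-0.2,0,0,0,0,0,-0.5,0,0,0,0,0,-0.7,0,0,0,0,0,-0.8,0,0,0,0,0,-0.8,0,0,0,0,0,-0.8,0,0,0,0,0,-0.5,0,0,0])

```text
time_s: 24.95
ee_pos: [0.573, -0.1413, 0.2447]
eef_rot: [0.049, 0.999, 0.0, 0.002]
wrist_force: [1.1, 0.2, 0.1]
grip_width: 0.006
finger_force: 0.0
```

Request:
drive_tool(plan=[0,0.5,0,0,0,0,0,1,0,0,0,0,0,1,0,0,0,0,0,1,0,0,0,0,0,1,0,0,0,0,0,1,0,0,0,0,0,0.5,0,0,0,0,0,0,0,0,0,0])

```text
time_s: 25.62
ee_pos: [0.59, 0.0429, 0.2417]
eef_rot: [0.046, 0.999, 0.001, -0.0]
wrist_force: [0.5, 1.0, 0.1]
grip_width: 0.004
finger_force: 0.0
```

```bash
python3 - <<'E'
from h import *
t=camera("top");s=camera("side")
to(.5725,-.14,.18,-5.6)
d=(.572,-.139,-5.6)
zoom(t,s,[box(*d,.12,.056,.12)],"pics/g7.png",ct=(340,140,460,240),cs=(330,160,440,290),ft=2,fs=3)
E
```

```text
turn [-0.03  0.01  0.01] shift30 [-0.   -5.95  2.07] pos [0.5899 0.0376 0.242 ] F [-0.3 -0.   0.8] grip 0.006 t 25.72
(590, 330, 3)
```

View pics/g7.png

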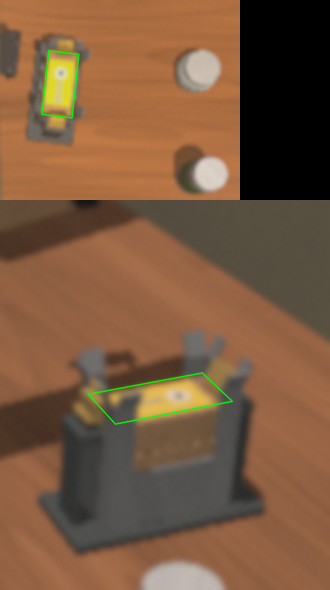

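The yellow carton is latched at the bolt level, with its label at about (175,398) in the crop. The bolts are out over both ends in the top view, and the can and jar haven't moved.

```bash
python3 -c "
from bench import *
print(finish_job())"
```

```text
the job is handed in; nothing more can be done
None
```

The job is handed in at about 26 s on the robot clock: in the camera images, both cartons look latched in the dispenser, label up, with blue below and yellow on top. The red carton, spray can, jar and look-alikes were not touched.

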